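# Load the blank magazine from behind the finished ware

### The job

Set the red goblet and the tan beaker, which stand in front of the two wooden blanks on the tray, aside upright on the green board. Then load the spring magazine: the dark blank first, pressed down against the follower, and the pale blank on top of it, pressed fully home until it is level with the shoulders of the guide posts. Last, put the goblet and the beaker each back upright on the very spot of the tray where it stood at the start, never tipping them over or disturbing the amber jar.

Things in the scene. Friction and masses are not known exactly. Their poses are not given: they have to be found in the camera images.
- goblet: red-brown turned wooden goblet, loose, 140 mm tall: foot 56 mm across, thin stem, and a bowl from 74 mm up to the rim at 140 mm, 56 mm across with straight sides from 90 to 140 mm; 0.16 kg; hollow, wall 4 mm. Origin: centre of its underside, z up.
- beaker: tan turned wooden beaker with two dark rings low on its side, loose, a straight cylinder 54 mm across and 130 mm tall; hollow, wall 4 mm; 0.18 kg. Origin: centre of its underside, z up.
- dark_blank: dark brown wooden disc, loose, 52 mm across, 24 mm thick, 0.045 kg. Origin: centre of its underside, z up.
- pale_blank: pale wooden disc, loose, 52 mm across, 24 mm thick, 0.045 kg. Origin: centre of its underside, z up.
- tray: flat grey tray with dark wooden edges, fixed, 150 mm (x) by 190 mm (y), floor 8 mm high, 14 mm high edge strips along its sides and far edge. Origin: centre of its underside on the table; its x points to the far side. Cork spots 56 mm across at x = +-30, y = +-42 mm: goblet and beaker start on the near two (-x), the blanks close behind on the far two; which is where varies.
- board: green side board, fixed, 120 mm (x) by 220 mm (y), 10 mm thick, where the goblet and the beaker are set aside. Origin: centre of its underside. A small dark wooden knob (30 mm across, 32 mm tall, loose, not part of the job) stands near its middle; one piece fits at each end (y = -65 and 65 mm).
- magazine: stack magazine, fixed: blue base 100 x 100 x 10 mm, four steel guide posts 10 mm thick centred at x, y = +-24.4 mm, so fingers closing along its x or y axis pass between them. Posts end 76 mm above the table, the top 10 mm tapered (shoulders at 66 mm). A blank has 3.5 mm of play all round. Origin: centre of its underside, z up.
- follower (a joint): how far the magazine's grey follower is pressed down, m: 0 (top; starts at 0 to 0.004) to 0.038 (bottom stop, where two blanks end level with the posts' shoulders). Pressing takes 5 to 8 N against spring and brake; the brake holds it where it is left. Press the dark blank down by about 0.024 in all, so that its top lies where the follower was.
- follower_top (a point): centre of the upper face of the grey follower (48 mm disc between the posts); 56 mm above the table when joint follower is 0.
- jar: amber jar with a dark lid, loose, 42 mm across and 70 mm tall, standing beyond the tray's far edge; to be left alone. Origin: centre of its underside.
Things that resemble listed ones, but are neither listed nor needed, are in the scene too. What is shaped like the goblet but turquoise is not meant.

How it is judged:
On the way, in this order (a step that is already met when the one before it is completed fails the run):
1. the goblet and the beaker both stand released and upright on the green board (x of goblet in the frame of board between -0.055 and 0.055 m and y of goblet in the frame of board between -0.105 and 0.105 m and z of goblet in the frame of board between 0.005 and 0.016 m and angle between each of goblet, beaker's own z axis and vertical below 0.12 rad and linear speed of each of goblet, beaker below 0.03 m/s and contact force between the fingers and goblet below 0.3 N and x of beaker in the frame of board between -0.055 and 0.055 m and y of beaker in the frame of board between -0.105 and 0.105 m and z of beaker in the frame of board between 0.005 and 0.016 m and contact force between the fingers and beaker below 0.3 N), for 0.2 s.
2. with both still there, the dark blank lies on the follower between the posts and is pressed down by at least 15 mm (all of step 1 and horizontal distance between dark_blank and magazine below 0.008 m and distance between dark_blank and follower_top below 0.009 m and angle between dark_blank's own z axis and vertical below 0.12 rad and value of joint follower above 0.015 m), for 0.2 s.
3. with both still there, the pale blank lies on the dark one and the follower is pressed home (within 3.5 mm of its stop) (all of step 1 and horizontal distance between each of dark_blank, pale_blank and magazine below 0.008 m and distance between dark_blank and follower_top below 0.009 m and angle between each of dark_blank, pale_blank's own z axis and vertical below 0.12 rad and z of pale_blank in the frame of dark_blank between 0.021 and 0.028 m and value of joint follower above 0.0345 m), for 0.2 s.
At the end, for the whole second after the job is handed in: The dark blank lies on the follower and the pale blank on it, both centred within 8 mm in the magazine and pressed home (follower at 34.5 mm or more of its 38 mm); the goblet and the beaker stand upright within 15 mm of where each stood at the start; all are at rest (horizontal distance between each of dark_blank, pale_blank and magazine below 0.008 m and distance between dark_blank and follower_top below 0.009 m and angle between each of dark_blank, pale_blank's own z axis and vertical below 0.12 rad and z of pale_blank in the frame of dark_blank between 0.021 and 0.028 m and value of joint follower above 0.0345 m and distance of each of goblet, beaker from where it was at the start of the episode below 0.015 m and angle between each of goblet, beaker's own z axis and vertical below 0.1 rad and linear speed of each of goblet, beaker, dark_blank, pale_blank below 0.02 m/s); the robot touches nothing.
It fails at once if the goblet or the beaker is tipped over (more than 40 degrees) (angle between any of goblet, beaker's own z axis and vertical above 0.7 rad).
It fails at once if the amber jar is shifted by more than 20 mm or tipped (distance of jar from where it was at the start of the episode above 0.02 m or angle between jar's own z axis and vertical above 0.35 rad).
It also fails if it takes over 150 s, if anything falls off the work surface, if the arm or the gripper's body presses on something with over 40 N, if the wrist force passes 120 N, or if a joint passes its speed limit or range.

### The arm

A 6-joint arm with a two-finger parallel gripper is mounted at the origin on the work surface. World frame = base frame: x ahead of the robot, y to its left, z up, the work surface at z = 0. Lengths are in m, angles in rad, forces in N, time in s.
With the tool pointing down it reaches from about 0.4 to 0.925 m from the base axis. Payload 3.4 kg.
Tool frame: the origin (TCP) lies at the very end of the fingers, on their centre line; the grasp point (between the pads) lies 19 mm behind it (env.tcp_to_grasp is the z of the grasp point in the tool frame, in m); z points along the fingers, y is the line along which they close (so a half turn about z gives the same grasp; the last joint's range is limited). The gripper opens to 85 mm and grips with 20 to 120 N. Pads are 22 mm wide; open, the fingers measure 114 mm over their backs; the gripper's body (76 mm by 85 mm) begins 54 mm behind the grasp point. The pads swing forward as they close: fully open they stand 13 mm farther back than shut.
Start: joints at [1.065, 0.307, 1.506, -0, 1.328, -0.073], TCP at [0.241, 0.522, 0.194] pointing down, gripper open.
Joint ranges: [-3.12, 3.12], [-1.05, 2.28], [0.14, 2.33], [-1.42, 4.57], [0.1, 2.73], [-2.68, 2.68]. Speed limits (rad/s): [2.57, 2.57, 3.14, 3.14, 3.14, 3.14].

### API

Orientations are given as a unit quaternion [w, x, y, z].
In Python, from cell import env gives the robot as it stands. Calls block until the motion is done:
- env.move_pose(position, orientation): joint-space move of the TCP to a pose.
- env.movel(position, ori=None, rate=0.15): straight line of the TCP; ori=None keeps the orientation; rate is the mean speed in m/s.
- env.movej(angles): joint-space move.
- env.move_gripper(opening, strength=None): finger opening in m; strength is the grip in N (None keeps the last); returns when the fingers have stopped.
- env.wait(seconds).
- env.ik(position, orientation): joint angles nearest the present ones, or None.
- env.snapshot(name): name is "scene" or "top"; returns the picture (400x640x3 uint8, red, green, blue); there is no depth.
- env.camera_params(name): a dict with "fx", "fy", "cx", "cy" (pixels), "view" (4x4, takes a point from world to camera coordinates). Camera axes: x right, y down, z forward; pixel columns grow to the right and rows downward; lengths in m; the calibration is good to about 2 mm. A picture is of the moment at which its call begins. camera_params takes no time and is no camera call.
A pose or a line that the arm cannot do raises env.MotionError and nothing moves.
- env.hand_in(): hands the job in; it is judged then, once.
Trained networks look in the newest picture that a camera, given by its name, has taken for a name from the list of things; names that differ only in an ending like _2 or _b are one class to them, and where a whole thing is asked for, a point or a joint stands for the part that bears it (a point fixed in the world has none). Each returns a list of dicts, best first, with "conf" (0 to 1); they miss things now and then, are a little off and sometimes report something else, mostly with a low value. They report only what shows in the picture. A call takes as long as a camera call. They do not tell look-alikes from the thing itself.
- env.look_for(name, camera): "centre" ([x, y, z] in m, in the coordinates of the camera as it stood for that picture, good to about 4 mm: the middle of the surface that is visible of it).
- env.cut_out(name, camera): "pixels" (400x640 bool, what is visible of it).
Readings, each from a call of its own:
- env.get_t(): time.
- env.get_qpos(): joint angles.
- env.get_qvel(): joint speeds.
- env.get_joint_torque(): joint torques, N m.
- env.get_tcp_pos(): TCP position.
- env.get_tcp_rot(): TCP orientation.
- env.get_contact_force(): force on the tool from outside, world axes, zero at the start.
- env.get_torque(): the same for the moment, N m.
- env.get_grip_width(): finger opening in m.
- env.get_gripper_force(): force on a finger pad.
Only numpy, scipy, OpenCV 4.12 (cv2) and the standard library are available. Lean on these libraries where they do the work, as an engineer would, in place of code of your own. Each camera call takes 0.05 s, during which the arm holds its last target. There are 200 camera calls.

## Working session

There is one attempt and no reset: what is moved stays moved. The work goes in short steps, each a Python script; the robot and the scene stay as the last script left them, time stands still between calls to the robot, and variables do not carry over. Pictures are saved under pics/ and viewed, at most 16 in all, crops included, and the job is handed in when it is done.

```bash
ls; mkdir -p pics; cat > h.py <<'E'
from cell import env
import numpy as np, cv2
def snap(cam,name=None):
    im=env.snapshot(cam)
    if name: cv2.imwrite(f'pics/{name}.png',im[:,:,::-1])
    return im
def c2w(p,cam):
    V=np.array(env.camera_params(cam)['view']); return (np.linalg.inv(V)@np.r_[p,1])[:3]
def proj(p,cam):
    c=env.camera_params(cam); q=np.array(c['view'])@np.r_[p,1]
    return np.array([c['fx']*q[0]/q[2]+c['cx'],c['fy']*q[1]/q[2]+c['cy']])
def ray(u,v,z,cam):
    c=env.camera_params(cam); Vi=np.linalg.inv(np.array(c['view']))
    d=Vi[:3,:3]@np.array([(u-c['cx'])/c['fx'],(v-c['cy'])/c['fy'],1]); o=Vi[:3,3]
    return o+d*(z-o[2])/d[2]
E
python3 - <<'E'
from h import *
a=snap('scene','s0'); b=snap('top','t0')
for cam in('scene','top'):
    c=env.camera_params(cam);print(cam,c['fx'],np.linalg.inv(np.array(c['view'])).round(3).tolist())
    for n in ['goblet','beaker','dark_blank','pale_blank','tray','board','magazine','follower_top','jar']:
        for r in env.look_for(n,cam)[:3]:
            p=c2w(r['centre'],cam); print(cam,n,round(r['conf'],2),p.round(3),proj(p,cam).round())
E
```

```text
pics
scene 445.08389605089417 [[0.716, 0.548, -0.432, 1.032], [0.698, -0.574, 0.429, -0.492], [-0.013, -0.608, -0.794, 0.93], [0.0, 0.0, 0.0, 1.0]]
scene goblet 0.98 [0.549 0.019 0.113] [334. 166.]
scene goblet 0.97 [0.444 0.083 0.111] [322. 132.]
scene goblet 0.91 [0.583 0.153 0.106] [381. 146.]
scene beaker 0.59 [ 0.567 -0.071  0.098] [313. 195.]
scene dark_blank 0.73 [ 0.619 -0.056  0.031] [334. 220.]
scene pale_blank 0.72 [0.614 0.026 0.035] [355. 199.]
scene tray 0.63 [ 0.613 -0.02   0.009] [342. 215.]
scene magazine 0.88 [0.462 0.251 0.017] [368. 128.]
scene follower_top 0.67 [0.455 0.265 0.056] [370. 114.]
scene jar 0.56 [ 0.711 -0.032  0.058] [370. 230.]
top 393.44284685599655 [[0.021, -0.982, 0.185, 0.38], [-1.0, -0.021, 0.002, -0.002], [0.002, -0.185, -0.983, 0.949], [0.0, 0.0, 0.0, 1.0]]
top goblet 0.71 [ 0.423 -0.022  0.084] [329. 255.]
top goblet 0.67 [0.544 0.02  0.097] [311. 198.]
top goblet 0.57 [0.435 0.09  0.084] [278. 248.]
top beaker 0.56 [ 0.56  -0.065  0.082] [349. 194.]
top dark_blank 0.78 [ 0.615 -0.04   0.029] [338. 175.]
top pale_blank 0.76 [0.61  0.027 0.033] [310. 176.]
top pale_blank 0.52 [0.456 0.268 0.058] [201. 238.]
top tray 0.6 [ 0.573 -0.015  0.009] [327. 194.]
top board 0.85 [ 0.483 -0.293  0.01 ] [442. 233.]
top magazine 0.67 [0.454 0.255 0.008] [213. 240.]
top follower_top 0.9 [0.457 0.268 0.059] [201. 237.]
top jar 0.7 [ 0.693 -0.017  0.071] [329. 138.]
```

```bash
python3 - <<'E'
import cv2,numpy as np
s=cv2.imread('pics/s0.png');t=cv2.imread('pics/t0.png')
cv2.imwrite('pics/s0c.png',cv2.resize(s[60:310,200:520],(768,600),interpolation=3))
cv2.imwrite('pics/t0c.png',cv2.resize(t[100:310,170:490],(800,525),interpolation=3))
E
```

```text
(no output)
```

View pics/s0c.png

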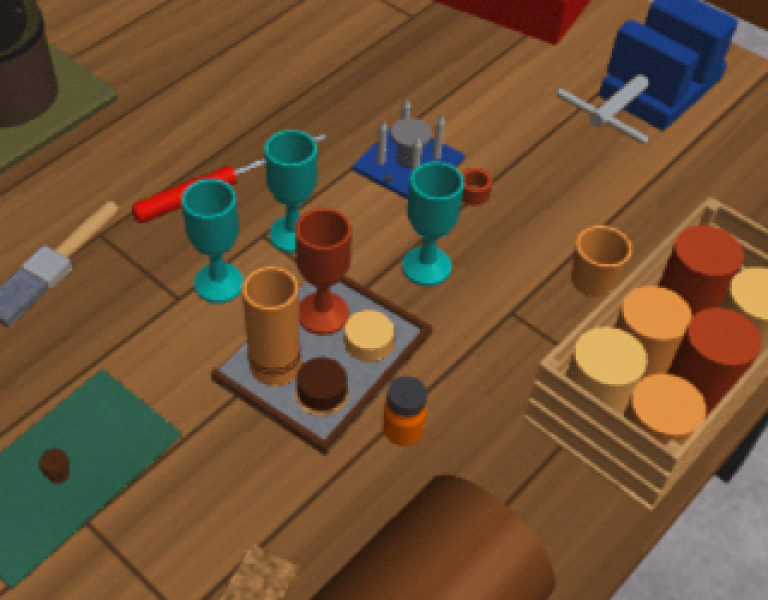

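View pics/t0c.png

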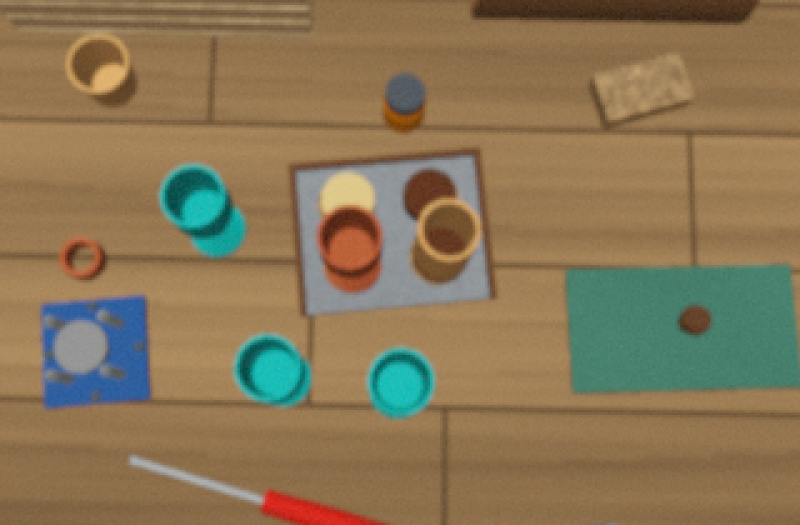

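The candidates for the goblet, in top full-image pixels, are red (311,198) and turquoise (329,255), (278,248) and (250,185). Only the red one fits, and it stands on the tray at crop (350,240) as described. The beaker is the tall ringed tan one at (349,194). The short tan cup at (210,127) isn't on the tray and has no rings. The two crops above confirm both choices. Next I fit silhouettes for accurate poses.

```bash
cat > fit.py <<'E'
from h import *
from scipy.optimize import minimize
th=np.linspace(0,2*np.pi,40)
circ=lambda r,z:np.c_[r*np.cos(th),r*np.sin(th),0*th+z]
box=lambda x,y,z0,z1:np.array([[a,b,c] for a in(-x/2,x/2) for b in(-y/2,y/2) for c in(z0,z1)])
cyl=lambda r,h:[np.r_[circ(r,0),circ(r,h)]]
SH={'goblet':[np.r_[circ(.028,0),circ(.028,.005)],np.r_[circ(.006,.005),circ(.006,.074)],np.r_[circ(.012,.074),circ(.028,.09),circ(.028,.14)]],
'beaker':cyl(.027,.13),'dark_blank':cyl(.026,.024),'pale_blank':cyl(.026,.024),'jar':cyl(.021,.07),
'tray':[box(.15,.19,0,.010)],'board':[box(.12,.22,0,.01)],'magazine':[box(.1,.1,0,.01)]}
def render(name,x,y,z,yaw,cam,S=4):
    im=np.zeros((400*S,640*S),np.uint8);c,s=np.cos(yaw),np.sin(yaw)
    C=env.camera_params(cam);V=np.array(C['view'])
    for P in SH[name]:
        q=np.c_[P[:,0]*c-P[:,1]*s+x,P[:,0]*s+P[:,1]*c+y,P[:,2]+z,np.ones(len(P))]@V.T
        uv=np.c_[C['fx']*q[:,0]/q[:,2]+C['cx']+.5,C['fy']*q[:,1]/q[:,2]+C['cy']+.5]*S
        cv2.fillConvexPoly(im,cv2.convexHull(uv.astype(np.float32)).round().astype(np.int32),255)
    return cv2.resize(im,(640,400),interpolation=cv2.INTER_AREA)/255.
def mask(name,guess,cam):
    best=None
    for r in env.cut_out(name,cam):
        m=r['pixels']
        if m.sum()<20: continue
        d=np.linalg.norm(np.argwhere(m).mean(0)[::-1]-proj(guess,cam))
        if best is None or d<best[0]: best=(d,m,r['conf'])
    return None if best is None or best[0]>20 else best[1]
def fit(name,x,y,z,yaw=None,cams=('top','scene'),ms=None,ign={},mh=None):
    if ms is None: ms={c:mask(name,[x,y,z+(mh or 0)],c) for c in cams}
    ms={c:m for c,m in ms.items() if m is not None}
    def f(p):
        s=0
        for c,m in ms.items():
            R=render(name,p[0],p[1],z,p[2] if yaw is not None else 0,c)
            w=~ign[c] if c in ign else np.ones_like(m)
            s-=(np.minimum(R,m)*w).sum()/(np.maximum(R,m)*w).sum()
        return s/len(ms)
    p0=np.array([x,y]+([yaw] if yaw is not None else []))
    sim=np.vstack([p0]+[p0+d for d in np.diag([.012,.012,.1][:len(p0)])])
    r=minimize(f,p0,method='Nelder-Mead',options=dict(initial_simplex=sim,xatol=2e-4,fatol=1e-4))
    return r.x,-r.fun,ms
E
cat > loc.py <<'E'
from fit import *
snap('top');snap('scene')
M={}
for n,x,y,z,h in [('goblet',.53,.02,.008,.08),('beaker',.55,-.065,.008,.07),('jar',.70,-.02,0,.04)]:
    for cams in (('top','scene'),('top',),('scene',)):
        try:
            p,s,ms=fit(n,x,y,z,cams=cams,mh=h,ms=None if len(cams)==2 else {cams[0]:M[n][cams[0]]})
            if len(cams)==2:M[n]=ms
            print(n,cams,p.round(4),round(s,3))
        except Exception as e: print(n,cams,'fail',repr(e))
ign={c:cv2.dilate(sum((M[n][c] for n in M if c in M[n]),np.zeros((400,640),bool)).astype(np.uint8),np.ones((3,3)))>0 for c in('top','scene')}
for n,x,y,z,h,yaw in [('dark_blank',.61,-.05,.008,.012,None),('pale_blank',.61,.027,.008,.012,None),('tray',.58,-.017,0,0,.05),('board',.48,-.293,0,0,0.),('magazine',.455,.26,0,0,0.)]:
    for cams in (('top',),('scene',)):
        try:
            p,s,ms=fit(n,x,y,z,yaw,cams,mh=h,ign=ign if n not in('board','magazine') else {})
            print(n,cams,p.round(4),round(s,3))
        except Exception as e: print(n,cams,'fail',repr(e))
E
python3 loc.py
```

```text
goblet ('top', 'scene') [0.5439 0.023 ] 0.916
goblet ('top',) [0.5426 0.0229] 0.945
goblet ('scene',) [0.5457 0.0227] 0.917
beaker ('top', 'scene') [ 0.5528 -0.0602] 0.926
beaker ('top',) [ 0.552  -0.0602] 0.942
beaker ('scene',) [ 0.5541 -0.0605] 0.916
jar ('top', 'scene') [ 0.7007 -0.0239] 0.867
jar ('top',) [ 0.6966 -0.0235] 0.859
jar ('scene',) [ 0.702  -0.0245] 0.904
dark_blank ('top',) [ 0.609  -0.0494] 0.947
dark_blank ('scene',) [ 0.6119 -0.048 ] 0.945
pale_blank ('top',) [0.6009 0.0277] 0.897
pale_blank ('scene',) fail ZeroDivisionError('division by zero')
tray ('top',) [ 0.5788 -0.013   0.1091] 0.8
tray ('scene',) [ 0.58   -0.0118  0.1071] 0.688
board ('top',) [ 0.4888 -0.2949  0.0527] 0.948
board ('scene',) [ 0.4899 -0.294   0.0358] 0.924
magazine ('top',) [0.4553 0.2676 0.1246] 0.963
magazine ('scene',) [ 0.4428  0.275  -0.143 ] 0.687
```

```bash
cat >> h.py <<'E'
from scipy.spatial.transform import Rotation as Rn
def Q(a):  # tool down, fingers closing along world y rotated by a
    best=None
    for b in (a,a+np.pi):
        R=np.array([[-np.cos(b),-np.sin(b),0],[-np.sin(b),np.cos(b),0],[0,0,-1]]).T
        q=Rn.from_matrix(R).as_quat(); q=[q[3],q[0],q[1],q[2]]
        d=abs(np.dot(q,env.get_tcp_rot()))
        if best is None or d>best[0]: best=(d,q)
    return best[1]
UP=.33
def over(x,y,a,z=UP):
    p=env.get_tcp_pos()
    if p[2]<z-.01: env.movel([p[0],p[1],z],rate=.2)
    env.move_pose([x,y,z],Q(a))
def rep(s=''): print(s,'t',round(env.get_t(),1),'tcp',np.round(env.get_tcp_pos(),4),'w',round(env.get_grip_width(),4),'F',np.round(env.get_contact_force(),1),'g',round(env.get_gripper_force(),1))
E
cat > aside.py <<'E'
from h import *
G=(.544,.0235,.108,.104); B=(.553,-.060,.108,.095)
by=.05; bc=np.array([.489,-.2945])
spot=lambda l:bc+l*np.array([-np.sin(by),np.cos(by)])
PL={'G':spot(-.065),'B':spot(.065)}
def xfer(x0,y0,a0,z0,x1,y1,a1,z1):
    over(x0,y0,a0); env.move_gripper(.072)
    env.movel([x0,y0,z0],rate=.15); env.move_gripper(.03,strength=35); rep('grip')
    env.movel([x0,y0,UP],rate=.15); rep('up')
    env.move_pose([x1,y1,UP],Q(a1)); env.movel([x1,y1,z1+.012],rate=.2); env.movel([x1,y1,z1],rate=.03); rep('down')
    env.move_gripper(.075); env.movel([x1,y1,UP],rate=.2); rep('free')
E
python3 - <<'E'
from aside import *
rep()
x,y,a,z=G; xfer(x,y,a,z,*PL['G'],by,z+.0025)
E
```

```text
t 1.9 tcp [0.2412 0.522  0.1942] w 0.0851 F [-0.3  0.1  0.2] g 0.0
grip t 7.1 tcp [0.5449 0.0234 0.1052] w 0.0524 F [-0.7  0.   6.5] g 36.2
up t 8.8 tcp [0.5434 0.0235 0.3289] w 0.0524 F [-0.2  0.5 -2.8] g 37.0
down t 11.9 tcp [ 0.4928 -0.3599  0.1073] w 0.0523 F [ 0.4 -0.2  4.4] g 38.0
free t 13.6 tcp [ 0.4917 -0.3589  0.3286] w 0.0751 F [ 0.1  0.3 -1.4] g 0.0
```

```bash
python3 - <<'E'
from aside import *
x,y,a,z=B; xfer(x,y,a,z,*PL['B'],by,z+.0025)
from fit import *
snap('top','t1');snap('scene','s1')
for n,(x,y),h in (('goblet',PL['G'],.08),('beaker',PL['B'],.07)):
    p,s,_=fit(n,x,y,.01,mh=h); print(n,p.round(4),round(s,3), PL)
for n,x,y in (('dark_blank',.611,-.05),('pale_blank',.602,.028)):
  for c in ('top','scene'):
    try: p,s,_=fit(n,x,y,.008,cams=(c,),mh=.012); print(n,c,p.round(4),round(s,3))
    except Exception as e: print(n,c,repr(e))
p,s,_=fit('tray',.579,-.013,0,.108,cams=('top',)); print(p,s)
a=cv2.imread('pics/s1.png')[60:310,200:520];cv2.imwrite('pics/s1c.png',cv2.resize(cv2.imread('pics/s1.png')[100:330,120:450],(800,558),interpolation=3))
E
```

```text
grip t 17.0 tcp [ 0.5539 -0.0603  0.0962] w 0.0503 F [-0.9  0.1  7. ] g 35.7
up t 18.7 tcp [ 0.5524 -0.0599  0.3289] w 0.0501 F [-0.8  0.  -1.3] g 36.7
down t 21.3 tcp [ 0.4864 -0.2301  0.0983] w 0.05 F [-0.4  0.3  4.8] g 38.3
free t 23.0 tcp [ 0.4851 -0.2292  0.3288] w 0.0751 F [-0.1  0.6  0. ] g 0.0
goblet [ 0.4918 -0.3605] 0.874 {'G': array([ 0.49224865, -0.35941877]), 'B': array([ 0.48575135, -0.22958123])}
beaker [ 0.4859 -0.2291] 0.945 {'G': array([ 0.49224865, -0.35941877]), 'B': array([ 0.48575135, -0.22958123])}
dark_blank top [ 0.6102 -0.05  ] 0.948
dark_blank scene [ 0.611  -0.0477] 0.84
pale_blank top [0.6036 0.0295] 0.943
pale_blank scene ZeroDivisionError('division by zero')
[ 0.57884666 -0.01359938  0.11073502] 0.8311947535822768
```

View pics/s1c.png

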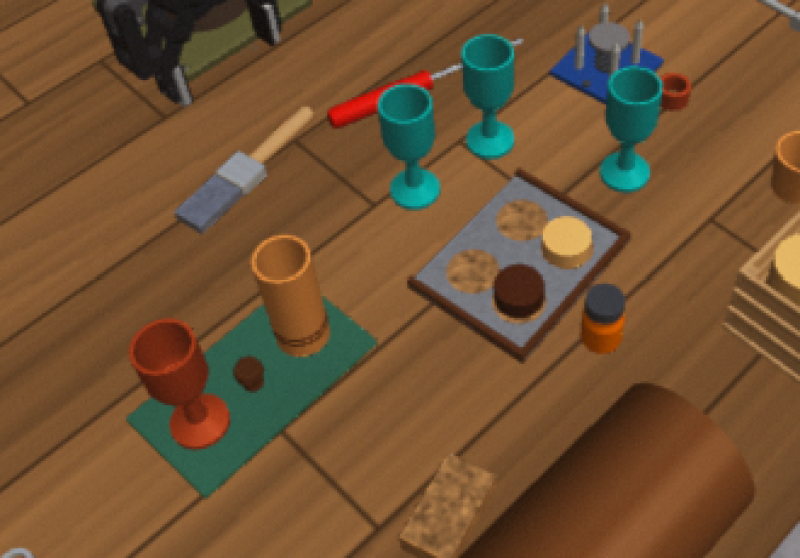

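The goblet is upright at crop (185,380) and the beaker at (292,295). The dark blank is at (520,290) and the pale one at (567,240). I pick the dark blank now and check it above the magazine.

```bash
cat > pick.py <<'E'
from fit import *
MX,MY,MA=.456,.2675,.125
def pick(n,x,y,a=.108,z=.011):
    over(x,y,a,.30); env.move_gripper(.066); env.movel([x,y,z+.03],rate=.2); env.movel([x,y,z],rate=.06); rep('at')
    env.move_gripper(.03,strength=45); rep('grip')
    env.movel([x,y,.30],rate=.2); env.move_pose([MX,MY,.30],Q(MA)); env.movel([MX,MY,.10],rate=.2); env.wait(.2);rep('over')
    snap('top',n+'_t');snap('scene',n+'_s')
    zt=env.get_tcp_pos()[2]; zb=zt-(z+.001-.008)
    for c in('top','scene'):
        try:p,s,_=fit(n,MX,MY,zb,cams=(c,),mh=.012);print(n,c,p.round(4),round(s,3))
        except Exception as e:print(c,repr(e))
    p=proj([MX,MY,.09],'scene').astype(int);q=proj([MX,MY,.09],'top').astype(int)
    cr=lambda f,p:cv2.resize(cv2.imread(f)[max(p[1]-40,0):p[1]+40,p[0]-40:p[0]+40],(400,400),interpolation=3)
    cv2.imwrite(f'pics/{n}_c.png',np.hstack([cr(f'pics/{n}_s.png',p),cr(f'pics/{n}_t.png',q)]))
E
python3 -c "
from pick import *
pick('dark_blank',.6115,-.0495)"
```

```text
at t 26.8 tcp [ 0.6114 -0.0494  0.0106] w 0.0663 F [-0.4 -0.4 -0.2] g 0.0
grip t 27.2 tcp [ 0.6116 -0.0495  0.0112] w 0.0302 F [-0.5 -0.6  0.8] g 0.0
over t 31.5 tcp [0.4568 0.2679 0.1011] w 0.0297 F [0.1 0.6 0.5] g 0.0
dark_blank top [0.4281 0.2399] 0.393
scene ZeroDivisionError('division by zero')
```

View pics/dark_blank_c.png

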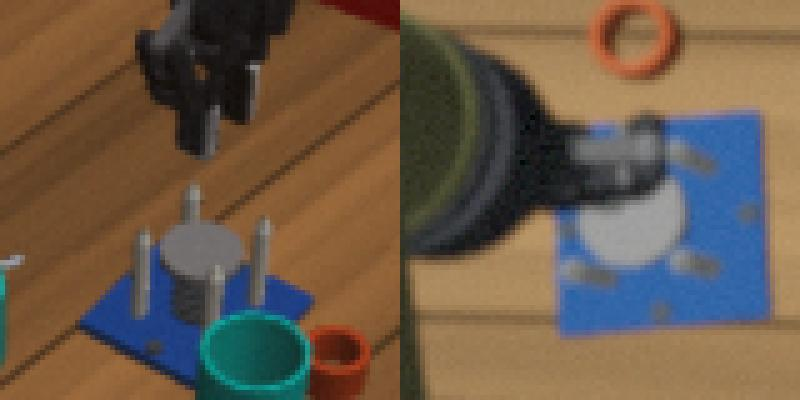

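```bash
python3 - <<'E'
from pick import *
over(.48,.05,.108,.33)
snap('top','t2');snap('scene','s2')
for n,x,y in (('dark_blank',.611,-.05),('pale_blank',.602,.028)):
  for c in ('top','scene'):
    for r in env.look_for(n,c)[:2]: print(n,c,r['conf'],c2w(r['centre'],c).round(4))
print(proj(env.get_tcp_pos(),'top'),proj(env.get_tcp_pos(),'scene'))
a=cv2.resize(cv2.imread('pics/s2.png')[90:290,240:440],(500,500),interpolation=3)
cv2.imwrite('pics/s2c.png',a)
E
```

```text
dark_blank top 0.63 [ 0.6132 -0.0499  0.0294]
[287.63936497 209.63392947] [321.34441696  74.22749012]
```

View pics/s2.png

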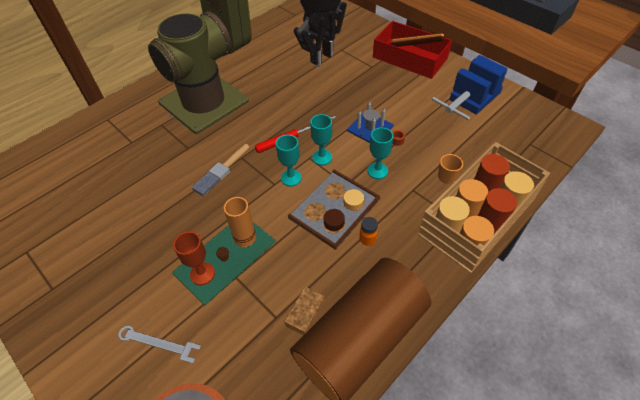

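```bash
python3 - <<'E'
from pick import *
p0=env.get_tcp_pos();R=Rn.from_quat(np.roll(env.get_tcp_rot(),-1)).as_matrix();print(p0,R.round(3).tolist(),env.tcp_to_grasp,env.get_qpos())
out=[]
for c in('scene','top'):
    u=proj(p0,c).round().astype(int);im=cv2.imread('pics/'+c[0]+'2.png')
    x0,y0=max(u[0]-50,0),max(u[1]-50,0);k=cv2.resize(im[y0:y0+100,x0:x0+100],(400,400),interpolation=3)
    for d,col in ((0,(0,0,255)),(-.019,(0,255,0)),(-.073,(255,0,0))):
      for l in (-.015,0,.015):
        v=(proj(p0+R[:,2]*d+R[:,1]*l,c)-[x0,y0]+.5)*4; cv2.circle(k,tuple(v.astype(int)),3,col,-1)
    out.append(k)
cv2.imwrite('pics/chk.png',np.hstack(out))
E
```

```text
[0.48002572 0.05108951 0.32993924] [[-0.994, -0.11, -0.0], [-0.11, 0.994, 0.0], [0.0, 0.0, -1.0]] -0.0187 [ 1.83538569e-02  9.51667026e-02  1.44772850e+00  1.74157085e-04
  1.59878123e+00 -1.66239717e+00]
```

View pics/chk.png

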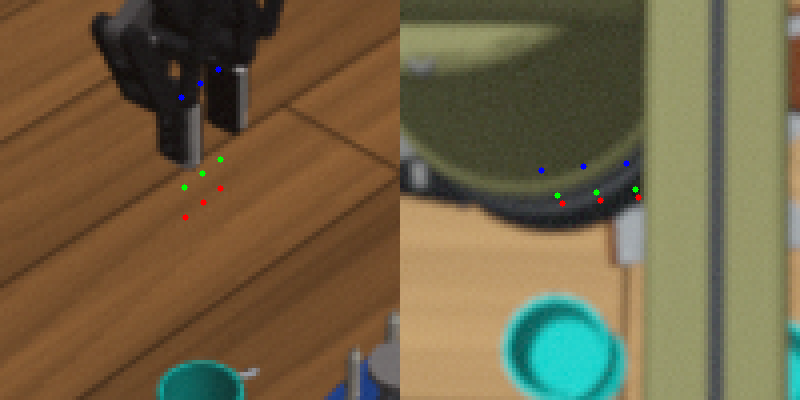

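The fingertips appear about 4 cm off the projected TCP. I'll resolve this with a gentle touch-down on bare table, plus pictures.

```bash
python3 - <<'E'
from pick import *
over(.60,-.19,.108,.30); env.movel([.60,-.19,.05],rate=.2); env.wait(.3)
f0=env.get_contact_force()[2]; z=.05; 
while z>.003:
    z-=.003; env.movel([.60,-.19,z],rate=.05); f=env.get_contact_force()[2]
    if f-f0>4: print('touch');break
rep()
p0=np.array(env.get_tcp_pos());R=Rn.from_quat(np.roll(env.get_tcp_rot(),-1)).as_matrix()
out=[]
for c in('scene','top'):
    im=np.ascontiguousarray(snap(c)[:,:,::-1]);u=proj(p0,c).round().astype(int)
    x0,y0=u[0]-50,u[1]-50;k=cv2.resize(im[y0:y0+100,x0:x0+100],(400,400),interpolation=3)
    for d,col in ((0,(0,0,255)),(-.019,(0,255,0)),(-.073,(255,0,0))):
      for l in (-.015,0,.015):
        v=(proj(p0+R[:,2]*d+R[:,1]*l,c)-[x0,y0]+.5)*4; cv2.circle(k,tuple(v.astype(int)),3,col,-1)
    out.append(k)
cv2.imwrite('pics/chk2.png',np.hstack(out))
E
```

```text
t 40.9 tcp [ 0.5998 -0.1899  0.0017] w 0.03 F [ 0.1  0.4 -0.4] g 0.0
```

View pics/chk2.png

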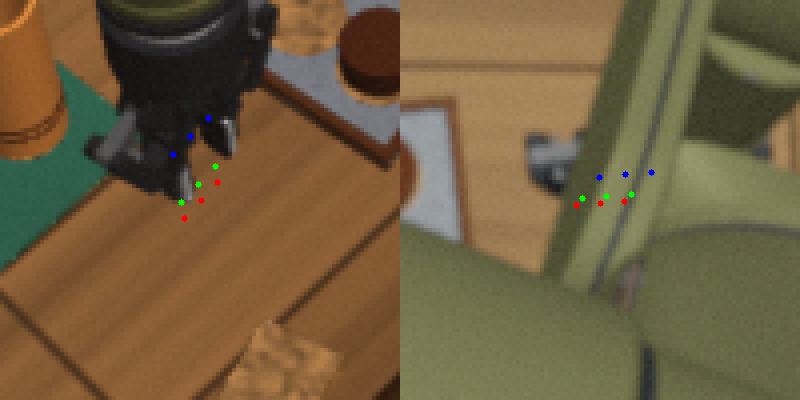

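```bash
python3 - <<'E'
from pick import *
f0=env.get_contact_force()[2]; z=.001
while z>-.045:
    z-=.0015; env.movel([.60,-.19,z],rate=.05); f=env.get_contact_force()[2]
    if f-f0>3: print('touch');break
rep()
env.movel([.60,-.19,z+.002]);rep()
E
```

```text
touch
 t 47.5 tcp [ 0.6003 -0.1901 -0.0375] w 0.0298 F [0.3 0.1 4.7] g 2.2
 t 47.7 tcp [ 0.6    -0.19   -0.0361] w 0.0302 F [0.8 0.7 0. ] g 0.0
```

```bash
python3 - <<'E'
from pick import *
env.movel([.60,-.19,.03],rate=.1)
p0=np.array(env.get_tcp_pos());R=Rn.from_quat(np.roll(env.get_tcp_rot(),-1)).as_matrix()
im=np.ascontiguousarray(snap('scene')[:,:,::-1]);q=p0+[0,0,.037];u=proj(q,'scene').round().astype(int)
x0,y0=u[0]-30,u[1]-30;S=12;k=cv2.resize(im[y0:y0+50,x0:x0+60],(720,600),interpolation=3)
for w in(-.011,.011):
  for l in (-.0295,-.015,.015,.0295):
    v=(proj(q+R[:,0]*w+R[:,1]*l,'scene')-[x0,y0]+.5)*S; cv2.circle(k,tuple(v.astype(int)),3,(0,0,255) if w<0 else (0,255,255),-1)
cv2.imwrite('pics/chk3.png',k);print(R.round(2).tolist())
E
```

```text
[[-0.99, -0.11, -0.0], [-0.11, 0.99, 0.0], [0.0, 0.0, -1.0]]
```

View pics/chk3.png

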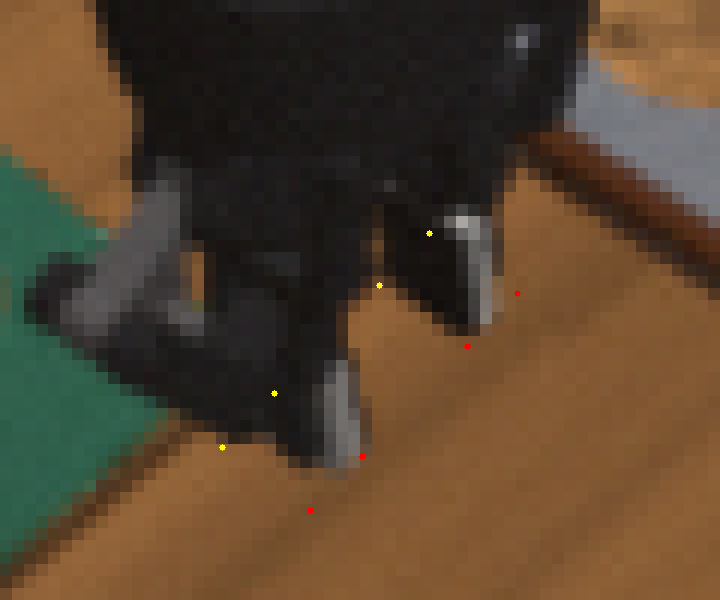

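The TCP reading lies 37 mm beyond the real fingertips. In xy it agrees with the picture: the tip midpoint at (415,397) against the projected (414,401). I correct z and pick again.

```bash
sed -i 's/z=.011)/z=-.028)/; s/\[MX,MY,.10\]/[MX,MY,.052]/; s/(z+.001-.008)/(z-.008)/' pick.py
python3 -c "
from pick import *
pick('dark_blank',.612,-.0497)"
```

```text
at t 53.5 tcp [ 0.6118 -0.0497 -0.0284] w 0.0661 F [-0.2 -0.3 -1.2] g 0.0
grip t 53.7 tcp [ 0.6126 -0.0498 -0.0274] w 0.0503 F [-0.4  0.2  2.3] g 46.9
over t 58.4 tcp [0.4567 0.2679 0.053 ] w 0.0504 F [-0.2 -0.4 -0.3] g 46.8
dark_blank top [0.4522 0.2606] 0.187
dark_blank scene [0.4594 0.2757] 0.49
```

View pics/dark_blank_c.png

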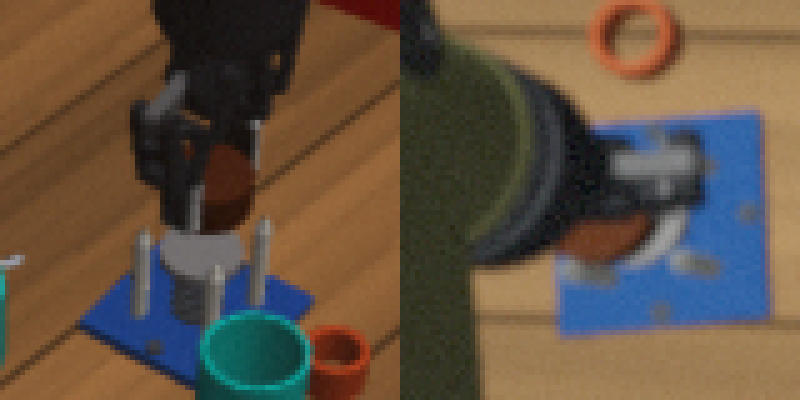

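```bash
python3 - <<'E'
from fit import *
n='dark_blank'; t=env.get_tcp_pos(); zb=t[2]+.036; out=[]
for c,f in(('scene',n+'_s'),('top',n+'_t')):
    im=cv2.imread(f'pics/{f}.png'); u=proj([t[0],t[1],zb],c).round().astype(int); x0,y0=u-20; S=10
    k=cv2.resize(im[y0:y0+40,x0:x0+40],(400,400),interpolation=3)
    for z,col in((zb,(0,255,255)),(zb+.024,(0,255,0))):
        P=np.array([(proj([t[0]+.026*np.cos(a),t[1]+.026*np.sin(a),z],c)-[x0,y0]+.5)*S for a in th]);cv2.polylines(k,[P.astype(int)],True,col)
    # posts and follower of the magazine
    for dx in(-.0244,.0244):
      for dy in(-.0244,.0244):
        a=.125;q=[.456+dx*np.cos(a)-dy*np.sin(a),.2675+dx*np.sin(a)+dy*np.cos(a),.076]
        cv2.circle(k,tuple(((proj(q,c)-[x0,y0]+.5)*S).astype(int)),3,(255,0,255),-1)
    P=np.array([(proj([.456+.024*np.cos(a),.2675+.024*np.sin(a),.056],c)-[x0,y0]+.5)*S for a in th]);cv2.polylines(k,[P.astype(int)],True,(255,255,255))
    out.append(k)
cv2.imwrite('pics/ov.png',np.hstack(out))
E
```

```text
(no output)
```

View pics/ov.png

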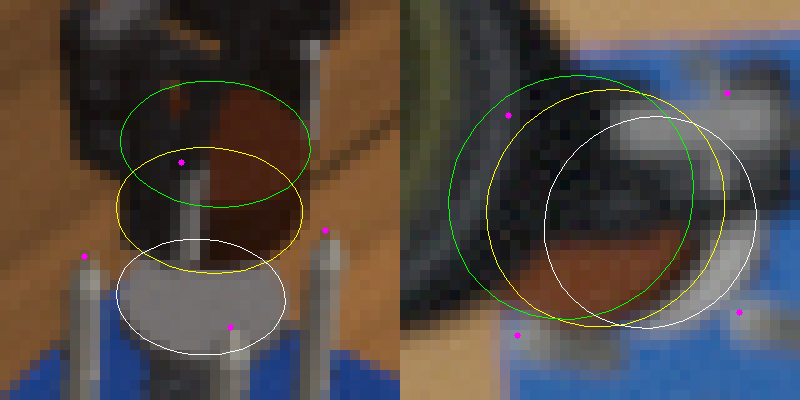

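The overlay shows the blank level and centred over the follower within about 1 mm. Inserting it with force monitoring.

```bash
cat > press.py <<'E'
from pick import *
def press(zend,fmax,step=.003,z=.030):
    env.movel([MX,MY,z],rate=.08); env.wait(.2); F0=np.array(env.get_contact_force()); L=[]
    while z>zend+1e-6:
        z=max(z-step,zend); env.movel([MX,MY,z],rate=.04); f=np.array(env.get_contact_force())-F0; p=env.get_tcp_pos()
        L.append((round(p[2]*1000,1),*f.round(1).tolist()))
        if f[2]>fmax or np.hypot(*f[:2])>15: print('STOP');break
    print(L); rep()
E
python3 -c "
from press import *
press(-.005,25)"
```

```text
[(np.float64(27.0), 0.4, -0.5, 0.5), (np.float64(23.8), -1.1, 0.0, 0.3), (np.float64(20.7), -0.7, -1.3, 0.6), (np.float64(17.9), -0.0, -0.2, -0.4), (np.float64(14.9), -0.5, -0.8, 1.8), (np.float64(11.8), -0.6, -1.0, 0.9), (np.float64(8.8), 0.3, -0.7, 0.1), (np.float64(5.8), -0.7, 0.2, 0.9), (np.float64(2.8), -0.9, 0.1, 1.1), (np.float64(-0.2), -0.8, -0.9, 0.8), (np.float64(-3.1), -0.9, -0.2, 1.3), (np.float64(-5.0), -1.2, 0.2, 3.2)]
 t 62.3 tcp [ 0.456   0.2675 -0.005 ] w 0.0506 F [-0.9  0.6  2.6] g 47.2
```

```bash
cat > ov.py <<'E'
from fit import *
def ov(name,zs,S=10,h=20):
    out=[]
    for c in('scene','top'):
        im=np.ascontiguousarray(snap(c)[:,:,::-1]); u=proj([.456,.2675,.06],c).round().astype(int); x0,y0=u-h
        k=cv2.resize(im[y0:y0+2*h,x0:x0+2*h],(400,400),interpolation=3)
        for z,col in zip(zs,((0,255,255),(0,255,0))):
            P=np.array([(proj([.456+.026*np.cos(a),.2675+.026*np.sin(a),z],c)-[x0,y0]+.5)*200/h for a in th]);cv2.polylines(k,[P.astype(int)],True,col)
        out.append(k)
    cv2.imwrite(f'pics/{name}.png',np.hstack(out))
E
python3 -c "
from ov import *
z=env.get_tcp_pos()[2]+.036; ov('p1',(z,z+.024),h=25)"
```

```text
(no output)
```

View pics/p1.png

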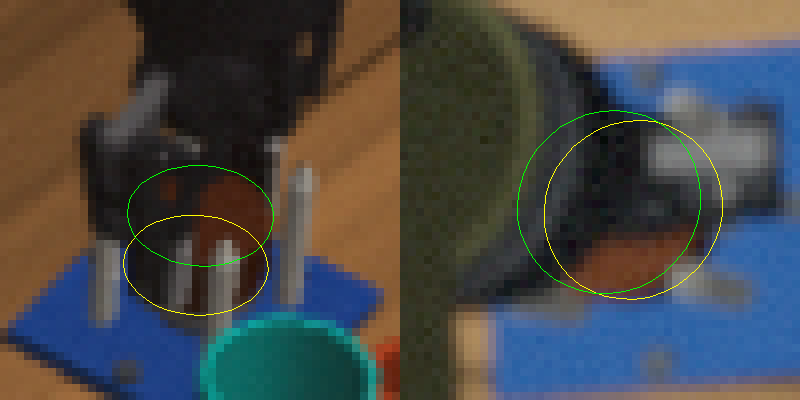

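```bash
python3 -c "
from ov import *
env.move_gripper(.066); rep(); env.movel([.456,.2675,.06],rate=.1); over(.50,.06,.108,.30); rep()
ov('p2',(.0305,.0545),h=20)
for c in('top','scene'):
    print(c,fit('dark_blank',.456,.2675,.031,cams=(c,),mh=.02)[:2])
"
```

```text
t 62.7 tcp [ 0.456   0.2675 -0.0052] w 0.0658 F [ 0.4 -0.1 -0.4] g 0.0
 t 65.7 tcp [0.4998 0.0607 0.2996] w 0.0662 F [-1.1  0.2 -0. ] g 0.0
top (array([0.45350736, 0.26729596]), np.float64(0.9288450349107836))
scene (array([0.45688501, 0.26729788]), np.float64(0.8991593417825021))
```

View pics/p2.png

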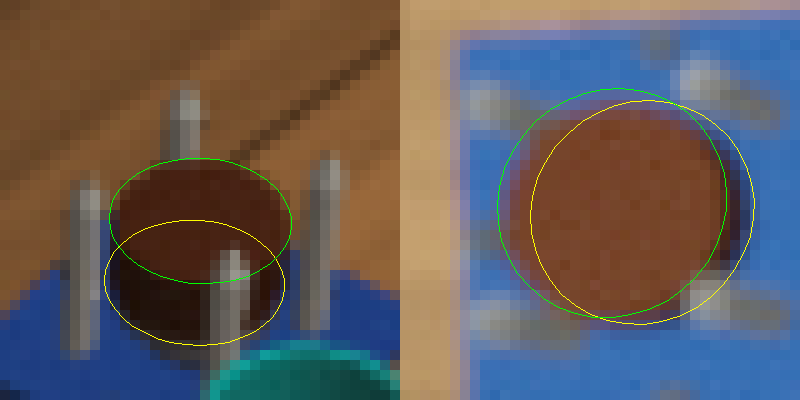

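The dark blank lies level between the posts, top face at scene crop (200,220). Now the pale blank.

```bash
python3 -c "
from press import *
pick('pale_blank',.605,.030)
t=env.get_tcp_pos()
from ov import *
ov('p3',(t[2]+.036,t[2]+.06),h=25)"
```

```text
at t 68.9 tcp [ 0.6048  0.03   -0.0285] w 0.066 F [ 0.3 -0.2  0.7] g 0.0
grip t 69.2 tcp [ 0.6056  0.03   -0.0274] w 0.0506 F [0.5 0.2 1.8] g 46.8
over t 73.6 tcp [0.4567 0.2679 0.0529] w 0.0509 F [-0.3  0.3 -0.2] g 46.7
top ZeroDivisionError('division by zero')
pale_blank scene [0.4579 0.2712] 0.429
```

View pics/p3.png

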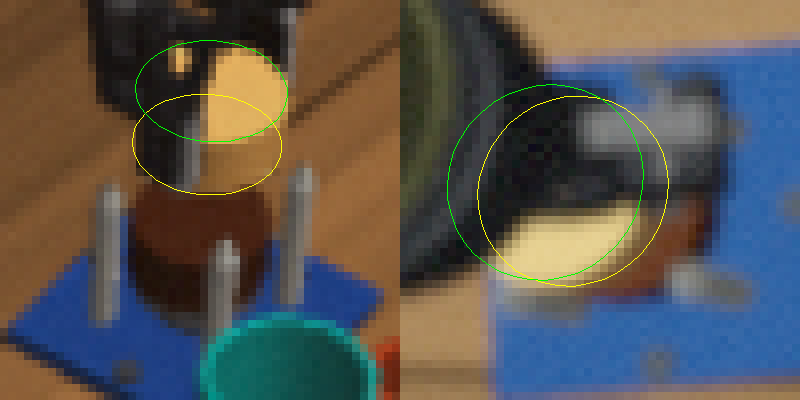

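```bash
python3 -c "
from press import *
press(-.002,18,step=.002,z=.030)"
```

```text
STOP
[(np.float64(28.1), 0.5, -1.3, 0.3), (np.float64(25.9), 0.5, -1.4, 0.1), (np.float64(23.8), 0.4, -1.3, 0.2), (np.float64(21.8), 0.3, -1.3, 0.5), (np.float64(19.8), -0.0, -1.0, 0.2), (np.float64(18.0), 1.8, -1.7, 0.5), (np.float64(16.2), 0.3, -1.2, 3.8), (np.float64(14.1), 0.3, -0.7, 3.3), (np.float64(12.1), 0.5, -1.5, 4.9), (np.float64(10.0), 0.1, -0.5, 3.5), (np.float64(8.0), 1.7, -1.0, 3.8), (np.float64(6.5), -0.4, -1.0, 7.5), (np.float64(6.3), -3.5, -3.7, 22.5)]
 t 77.8 tcp [0.4564 0.2677 0.0063] w 0.0508 F [-4.  -2.7 21.7] g 49.3
```

```bash
python3 -c "
from ov import *
env.move_gripper(.066); env.movel([.456,.2675,.06],rate=.1); over(.50,.0,.108,.33); rep()
ov('p4',(.042,.066),h=20)
for c in('top','scene'):
    try: print(c,fit('pale_blank',.456,.2675,.042,cams=(c,),mh=.02)[:2])
    except Exception as e: print(c,repr(e))
for n,x,y,h in (('goblet',.4918,-.3605,.08),('beaker',.4859,-.2291,.07)):
    p,s,_=fit(n,x,y,.01,mh=h); print(n,p.round(4),round(s,3))
"
```

```text
t 81.4 tcp [0.5    0.0008 0.3298] w 0.0663 F [0.3 0.5 0.4] g 0.0
top ZeroDivisionError('division by zero')
scene (array([0.45694594, 0.26881364]), np.float64(0.739990326923831))
goblet [ 0.492  -0.3601] 0.942
beaker [ 0.4856 -0.2296] 0.69
```

View pics/p4.png

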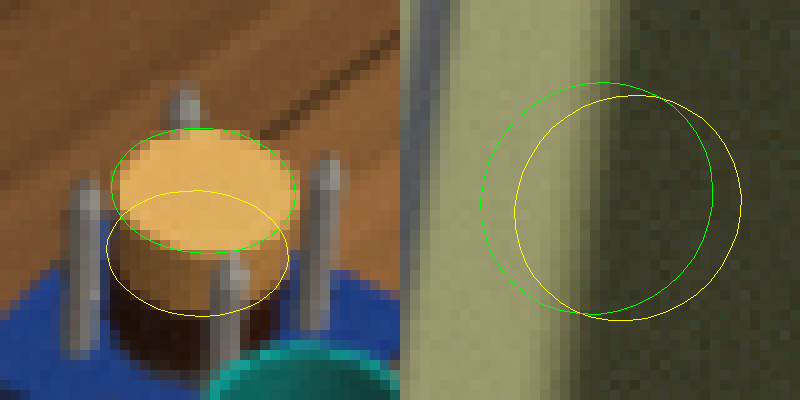

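The pale blank is seated with its top at shoulder height, at scene crop (205,190). Now I return the vessels, gripping at the corrected height.

```bash
python3 - <<'E'
from aside import *
xfer(*PL['B'],by,.060,*B[:3],.0587)
xfer(*PL['G'],by,.066,*G[:3],.0647)
over(.42,-.25,.108,.33)
from fit import *
snap('top','t9');snap('scene','s9')
for n,x,y,z,h in (('goblet',.544,.023,.008,.08),('beaker',.553,-.060,.008,.07),('jar',.70,-.024,0,.04)):
    p,s,_=fit(n,x,y,z,mh=h); print(n,p.round(4),round(s,3))
cv2.imwrite('pics/s9c.png',cv2.resize(cv2.imread('pics/s9.png')[80:300,200:480],(764,600),interpolation=3))
E
```

```text
grip t 85.2 tcp [ 0.4863 -0.2301  0.0608] w 0.0521 F [-0.6 -0.6  5. ] g 37.0
up t 87.1 tcp [ 0.4853 -0.2293  0.329 ] w 0.0528 F [ 0.6 -0.2 -2.1] g 36.9
down t 89.9 tcp [ 0.5531 -0.06    0.0588] w 0.0522 F [-0.9 -1.2  1.3] g 37.2
free t 91.7 tcp [ 0.5523 -0.0599  0.3287] w 0.0748 F [-0.1 -0.5 -1. ] g 0.0
grip t 95.3 tcp [ 0.4929 -0.3601  0.0669] w 0.0545 F [ 0.5 -0.6  3.7] g 37.4
up t 97.2 tcp [ 0.4919 -0.3591  0.329 ] w 0.0542 F [ 0.2 -0.5 -2.3] g 37.1
down t 100.6 tcp [0.5441 0.0235 0.0649] w 0.0543 F [-0.5 -0.4  1.5] g 37.3
free t 102.5 tcp [0.5432 0.0235 0.3287] w 0.0749 F [-0.3  0.1 -0.2] g 0.0
goblet [0.5428 0.0241] 0.911
beaker [ 0.5526 -0.06  ] 0.95
jar [ 0.6995 -0.0226] 0.837
```

View pics/s9c.png

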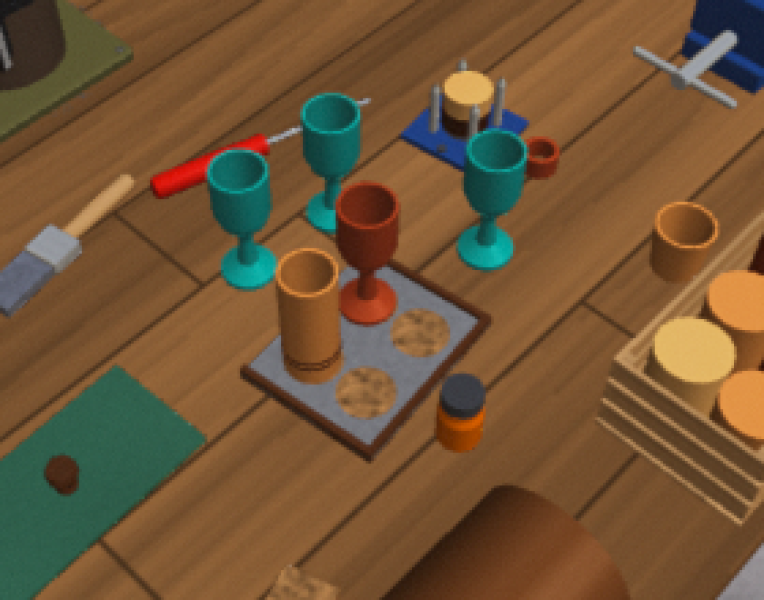

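The goblet (368,250) and beaker (310,315) stand on their spots within about 2 mm. The magazine (467,95) is loaded and the jar (460,412) is untouched. I hand in.

```bash
python3 -c "
from h import *
print(env.hand_in())"
```

```text
the job is handed in; nothing more can be done
None
```

The job is handed in (no verdict was returned): both blanks are pressed home in the magazine, the goblet and beaker stand upright within about 2 mm of their starting spots, and the jar was left alone.

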